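# Hang the tube body on the fold-out drying hook

### The job

Fold the red hook on the bench panel out until it is firmly on its stop, then take the orange tube from its cradle and hang it on the hook, pushed gently home against the black collar. Work by feel: never press hard on the hook, and leave the glue bottle, the wooden disc and the screwdriver where they are.

Things in the scene. Friction and masses are not known exactly. Their poses are not given: they have to be found in the camera images.
- panel: Upright plywood panel fixed on the bench: 220 mm wide, 20 mm thick, top edge 200 mm above the bench, on a steel foot. It carries the red folding hook on its front. Origin at bench height, mid thickness; x points into the front face, y along the panel, z up.
- hinge (a point): Centre of the hook's hinge, 150 mm above the bench, 24 mm in front of the panel's face. x points level into the panel (-x is straight out, the way the hook unfolds), y is the level hinge axis along the panel, z up. Two steel cheeks, 20 to 28 mm either way along y, reach 13 mm above the axis and 1 mm beyond it. The bar's centre line passes through this point.
- hook (a joint): Hook angle, rad: 0 folded (about upright), 1.571 on its stop (out, about level); starts ajar. Stiff hinge (0.2 N m), stays where left, needs 2 N at the end. Red bar 10 mm wide (y), 9 mm thick, ends 115 mm from the axis; folded, its end stands free above the panel, so a finger fits behind. More than 25 N on the hook is too much.
- hook_root (a point): The hinge point again, for the hook's details: the last 8 mm of the bar carry a lip 8 mm high on its upper face (pointing to the panel when folded, up when out). A black collar round the bar, 30 mm high and 32 mm wide, has its outer face 30 mm from the hinge axis.
- bracket_plate (a point): Centre of the steel plate behind the hinge (same axes as the hinge). CAUTION: bent in use, so hook, folded end and stop are together turned about the hinge by an unknown fixed angle, up to 0.2 rad either way: on its stop the bar's end is up to 23 mm above or below level. The joint value does not show this; feel for the stop.
- tube_center (a point): Centre of the tube: orange, 52 mm outside, 60 mm long (axis x, level) with a plywood ring at each end (60 mm outside, 6 mm thick, 34 mm hole; 44 mm bore between). 0.1 to 0.16 kg. Grip it across the 52 mm between the rings (48 mm free). Starts in the cradle, centre 44.5 mm up. Hung and home, its centre is 60 mm out from the hinge, 12.5 mm below the bar's centre line.
- cradle: Fixed low wooden cradle, 90 (x) by 70 (y) mm, the rails along its x reaching 18 mm above the bench; origin under its centre. The tube lies along its x.
- glue_center (a point): Centre of the white glue bottle, 48 mm in diameter, 110 mm high, a bystander.
- wood_disc: Laser-cut plywood disc, 84 mm in diameter, 6 mm thick, lying flat, a bystander; origin under its centre.
- driver: Blue screwdriver, 160 mm long, lying along its x, a bystander.
There are look-alikes about, which are no part of the job. What is meant by the part that bears tube_center is not pink or yellow, and is the smaller of those in its own colour.

How it is judged:
By the outcome, as a careful person would: the job done as asked, in the order asked, and still so for the second after the job is handed in, with the robot touching nothing.
It also fails if it takes over 70 s, if anything falls off the work surface, if the arm or the gripper's body presses on something with over 40 N, if the wrist force passes 120 N, or if a joint passes its speed limit or range.

### The arm

A 6-joint arm with a two-finger parallel gripper is mounted at the origin on the work surface. World frame = base frame: x ahead of the robot, y to its left, z up, the work surface at z = 0. Lengths are in m, angles in rad, forces in N, time in s.
With the tool pointing down it reaches from about 0.35 to 0.775 m from the base axis. Payload 5.5 kg.
Tool frame: the origin (TCP) lies at the very end of the fingers, on their centre line; the grasp point (between the pads) lies 19 mm behind it (env.grip_point_offset is the distance from the TCP to the grasp point, in m); z points along the fingers, y is the line along which they close (so a half turn about z gives the same grasp; the last joint's range is limited). The gripper opens to 85 mm and grips with 20 to 120 N. Pads are 22 mm wide; open, the fingers measure 114 mm over their backs; the gripper's body (76 mm by 85 mm) begins 54 mm behind the grasp point. The pads swing forward as they close: fully open they stand 13 mm farther back than shut.
Start: joints at [1.035, 0.313, 0.046, 1.304, 0, 1.431], TCP at [0.222, 0.531, 0.231] pointing down, gripper open.
Joint ranges: [-2.76, 2.76], [-0.86, 1.69], [-1.03, 1.26], [-2.2, 2.34], [-1.47, 1.5], [-3.14, 3.14]. Speed limits (rad/s): [2.57, 2.57, 3.14, 3.14, 3.14, 3.14].

### API

Orientations are given as a unit quaternion [w, x, y, z].
In Python, from workcell import sensors, imaging, workorder, env gives the robot as it stands.
- The arm moves only by the shell command python3 -m handwheel 'ROWS' [FORCE]. ROWS is JSON, a list of rows, each a list of 5 numbers: the shift along the tool's x, y, z in mm, then the turn about the tool's z in rad, then the opening, from 0 (shut) to 1 (fully open). A call has 1 to 8 rows; each row is the pose to reach, as a shift and turn from the pose commanded when the call began, along the tool's axes at that moment; what a row does not reach only later rows make up. A row lasts 1/10 s, in which the tool goes at most 50 mm and 8.59 degrees, less where a joint would pass 70% of its speed; a pose out of reach is approached as far as the arm can. A call with a gripper value outside its range is refused whole. The fingers move at their own pace and stop on an object; FORCE is the grip in N (left out, the last holds). Time passes only in rows, so rows that repeat a pose let the fingers close. It gives the time, the measured TCP pose, the force, the opening and the grip force at its end, in the units of the state.
- sensors.get_state(): the state, without advancing time (a new reading comes with each control period).
- imaging.read_camera(name): name is "side" or "top"; returns a dict with "color" (400x640x3 uint8, blue, green, red), "z_map" (400x640 float32, m along the optical axis (not along the pixel's ray), 0 where there is no reading), "fx", "fy", "cx", "cy" (pixels), "xyz" and "rotation" of the camera in the world. Camera axes: x right, y down, z forward; pixel columns grow to the right and rows downward; lengths in m; the calibration is good to about 2 mm. A picture is of the moment at which its call begins.
- workorder.hand_in(): hands the job in; it is judged then, once.
The state is a dict: "clock": time; "joint_pos": joint angles; "qvel": joint speeds; "tau": joint torques, N m; "tcp_pos": TCP position; "orientation": TCP orientation; "wrist_force": force on the tool from outside, world axes, zero at the start; "ft_torque": the same for the moment, N m; "finger_gap": finger opening in m; "grip_force": force on a finger pad.
Only numpy, scipy, OpenCV 4.12 (cv2) and the standard library are available. Lean on these libraries where they do the work, as an engineer would, in place of code of your own. Each camera call takes 0.05 s, during which the arm holds its last target. There are 200 camera calls.

## Working session

There is one attempt and no reset: what is moved stays moved. The work goes in short steps, Python scripts to look and compute and a shell command to move; the robot and the scene stay as the last step left them, time stands still between calls to the robot, and variables do not carry over. Pictures are saved under pics/ and viewed, at most 10 in all, crops included, and the job is handed in when it is done.

```bash
ls; mkdir -p pics
cat > h.py <<'E'
import numpy as np, cv2
from workcell import sensors, imaging, workorder, env
def cam(n):
    return imaging.read_camera(n)
def pts(c):
    z=c["z_map"];v,u=np.mgrid[0:z.shape[0],0:z.shape[1]]
    p=np.stack([(u-c["cx"])/c["fx"]*z,(v-c["cy"])/c["fy"]*z,z],-1)
    return p@np.array(c["rotation"]).T+np.array(c["xyz"])
E
python3 - <<'E'
from h import *
for n in("side","top"):
    c=cam(n);cv2.imwrite(f"pics/{n}0.png",c["color"]);np.savez(f"{n}0.npz",**c)
    print(n,c["xyz"],np.round(c["rotation"],3),c["fx"],(c["z_map"]>0).mean())
print(sensors.get_state(),env.grip_point_offset)
E
```

```text
pics
side [ 0.1526879  -0.59941254  0.48257622] [-0.491  0.804 -0.285  0.176] 361.7640879969366 0.9959140625
top [ 0.44306545 -0.06378263  1.09126312] [-0.053  0.709 -0.701  0.052] 363.0933958168143 0.99585546875
{'clock': 0.1, 'joint_pos': array([1.03539672e+00, 3.13915136e-01, 4.50755463e-02, 1.30359636e+00,
       1.39471533e-05, 1.43119653e+00]), 'qvel': array([-0.00081213, -0.00218972,  0.00216529, -0.00043829, -0.00051134,
        0.00164993]), 'tau': array([ 2.22810391e-03, -4.81724060e+01,  2.99244493e+01,  1.27324436e-02,
       -1.02721069e-04,  4.16923482e-07]), 'tcp_pos': array([0.22145637, 0.53014327, 0.23049685]), 'orientation': array([-2.78042561e-04,  1.96610597e-01,  9.80481311e-01, -7.71250640e-04]), 'wrist_force': array([ 0.22210059,  0.37079115, -0.10723332]), 'ft_torque': array([-0.00488139,  0.0048839 ,  0.00970829]), 'grip_force': 0.0, 'finger_gap': 0.08542899036362508} 0.0187
```

View pics/side0.png

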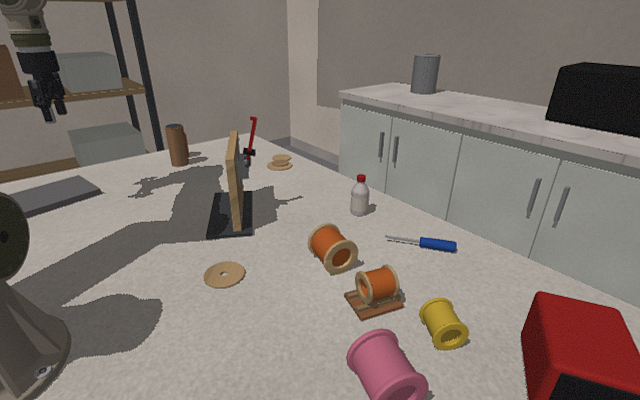

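View pics/top0.png

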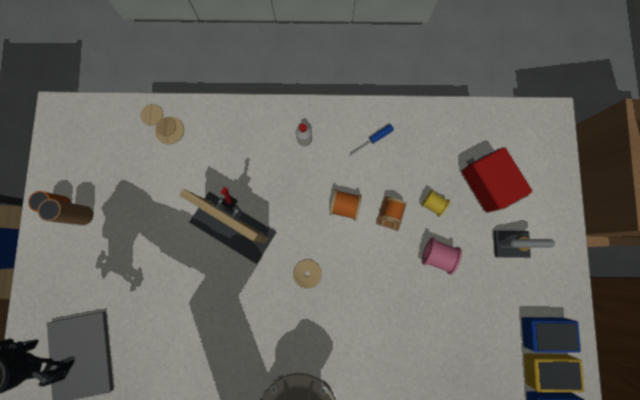

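Side view: the panel is at about (237,185), the red hook behind it at (250,140) and nearly upright, and the cradled small orange tube at (378,285). The larger orange look-alike is at (333,248). Top view: the panel is at (228,218) with the hook on its far side at (228,195), and the cradle tube at (392,211).

```bash
cat > h.py <<'E'
import numpy as np, cv2
from scipy.spatial.transform import Rotation as R
from workcell import sensors, imaging, workorder, env
def cam(n): return imaging.read_camera(n)
def pts(c):
    z=c["z_map"];v,u=np.mgrid[0:z.shape[0],0:z.shape[1]]
    p=np.stack([(u-c["cx"])/c["fx"]*z,(v-c["cy"])/c["fy"]*z,z],-1)
    q=c["rotation"]
    return R.from_quat([q[1],q[2],q[3],q[0]]).apply(p.reshape(-1,3)).reshape(p.shape)+np.array(c["xyz"])
def hsv(c): return cv2.cvtColor(c["color"],cv2.COLOR_BGR2HSV)
def st():
    s=sensors.get_state(); q=s['orientation']; M=R.from_quat([q[1],q[2],q[3],q[0]]).as_matrix()
    return s,np.array(s['tcp_pos']),M
E
python3 - <<'E'
from h import *
for n in("side","top"):
    c=dict(np.load(f"{n}0.npz"));P=pts(c);H=hsv(c);h,s,v=[H[...,i].astype(int) for i in range(3)]
    U,V=np.meshgrid(range(640),range(400))
    box={"side":(200,110,300,240),"top":(170,150,280,270)}[n]
    b=(U>=box[0])&(U<box[2])&(V>=box[1])&(V<box[3])
    red=b&(((h<6)|(h>174))&(s>150)&(v>60))
    q=P[red]; print(n,"red",red.sum(),np.round(np.c_[U[red],V[red],q][q[:,2].argsort()][::max(1,len(q)//14)],3).tolist())
    top=b&~red&(P[...,2]>.192)&(P[...,2]<.208)
    q=P[top];m=cv2.minAreaRect((q[:,:2]*1000).astype(np.float32)); print(n,"ptop",len(q),m,q[:,2].mean(), cv2.boxPoints(m).tolist())
    tb={"side":(340,255,410,322),"top":(375,190,410,235)}[n]
    b=(U>=tb[0])&(U<tb[2])&(V>=tb[1])&(V<tb[3])
    for lo,hi in((.012,.024),(.055,.08)):
        t=b&(P[...,2]>lo)&(P[...,2]<hi);q=P[t];print(n,lo,len(q),cv2.minAreaRect((q[:,:2]*1000).astype(np.float32)),q.max(0),q.min(0))
    o=b&(h<13)&(h>5)&(s>190);q=P[o];print("orange",len(q),q.mean(0),q[:,2].max(),cv2.minAreaRect((q[:,:2]*1000).astype(np.float32)))
E
```

```text
side red 120 [[248.0, 158.0, 0.567, 0.175, 0.16], [247.0, 156.0, 0.564, 0.173, 0.167], [250.0, 149.0, 0.573, 0.171, 0.183], [249.0, 147.0, 0.57, 0.169, 0.19], [251.0, 144.0, 0.575, 0.167, 0.197], [251.0, 140.0, 0.577, 0.17, 0.206], [250.0, 137.0, 0.575, 0.169, 0.214], [251.0, 134.0, 0.578, 0.169, 0.221], [251.0, 132.0, 0.577, 0.166, 0.227], [252.0, 129.0, 0.581, 0.166, 0.234], [253.0, 126.0, 0.583, 0.165, 0.241], [253.0, 124.0, 0.583, 0.163, 0.247], [253.0, 121.0, 0.584, 0.164, 0.254], [252.0, 119.0, 0.582, 0.166, 0.258], [254.0, 118.0, 0.586, 0.162, 0.261]]
side ptop 280 ((554.7578125, 183.24978637695312), (218.7109832763672, 62.244327545166016), 59.54153060913086) 0.1989906222056438 [[472.496826171875, 104.76194763183594], [526.1512451171875, 73.20945739746094], [637.018798828125, 261.73760986328125], [583.3643798828125, 293.29010009765625]]
side 0.012 488 ((584.1331787109375, -212.32266235351562), (161.1925048828125, 90.96361541748047), 72.88014221191406) [ 0.61525263 -0.13434131  0.02396867] [ 0.51858263 -0.30178205  0.0120474 ]
side 0.055 671 ((570.292724609375, -268.47637939453
[... 1013 characters left out ...]
471.3333740234375, 106.91295623779297], [523.1424560546875, 76.6489486694336], [633.552001953125, 265.6598205566406], [581.742919921875, 295.923828125]]
top 0.012 122 ((565.1443481445312, -266.4287109375), (68.88040924072266, 90.30144500732422), 72.79784393310547) [ 0.61611496 -0.22412985  0.02379048] [ 0.51446728 -0.30517843  0.01201392]
top 0.055 368 ((569.248779296875, -268.347412109375), (53.772865295410156, 61.141517639160156), 73.39595794677734) [ 0.60366172 -0.23484812  0.07668911] [ 0.53401372 -0.30155815  0.05519689]
orange 162 [ 0.57065856 -0.26303266  0.06482076] 0.0748554130115775 ((570.2230224609375, -266.0018615722656), (46.83188247680664, 39.73920440673828), 72.69564056396484)
```

```bash
cat >> h.py <<'E'
PH=np.deg2rad(-30.4); N=np.array([np.cos(PH),np.sin(PH)]); T=np.array([-N[1],N[0]])
HN,HT=.396,.438   # hinge along N (out), T
def go(n,t,z,xdir=None,absxy=None):
    """tool shift (mm) + turn to TCP at hinge-relative n,t (mm), world z (mm); tool x along xdir(deg)"""
    s,p,M=st()
    xy=absxy if absxy is not None else N*(HN+n/1e3)+T*(HT+t/1e3)
    d=M.T@(np.array([*xy,z/1e3])-p)*1e3
    a=np.degrees(np.arctan2(M[1,0],M[0,0])); x=149.6 if xdir is None else xdir
    tr=-np.deg2rad((x-a+180)%360-180)
    print("shift",np.round(d,1),"turn",round(tr,3))
def where():
    s,p,M=st(); print("t",round(s['clock'],2),"n,t,z",np.round([(p[:2]@N-HN)*1e3,(p[:2]@T-HT)*1e3,p[2]*1e3],1),"F n,t,z",np.round([s['wrist_force'][:2]@N,s['wrist_force'][:2]@T,s['wrist_force'][2]],2),"xang",round(np.degrees(np.arctan2(M[1,0],M[0,0])),2),"gap",round(s['finger_gap'],4),"grip",round(s['grip_force'],1))
E
python3 - <<'E'
from h import *
c=dict(np.load("top0.npz"));P=pts(c);H=hsv(c);U,V=np.meshgrid(range(640),range(400))
b=(U>=170)&(U<280)&(V>=150)&(V<270)
q=P[b&(P[...,2]>.192)&(P[...,2]<.208)&(H[...,1]<150)&(H[...,2]>80)]
n=q[:,:2]@N;t=q[:,:2]@T;print(np.percentile(n,[1,10,50,90,99]),t.min(),t.max())
m=n<.38
A=np.polyfit(t[m],n[m],1);print("slope",A)
for nm in("top","side"):
    c=dict(np.load(nm+"0.npz"));P=pts(c);H=hsv(c)
    b=(((H[...,0]<6)|(H[...,0]>174))&(H[...,1]>150)&(H[...,2]>60)&(abs(P[...,0]-.575)<.03)&(abs(P[...,1]-.17)<.03))
    q=P[b&(P[...,2]>.165)&(P[...,2]<.25)];n=q[:,:2]@N;t=q[:,:2]@T;print(nm,np.percentile(t,[2,50,98]),np.polyfit(q[:,2]-.15,n,1))
where();go(-14,0,310)
E
```

```text
[0.35254643 0.35444111 0.3626498  0.37059438 0.3722418 ] 0.33074030597264087 0.5496490265121063
slope [-0.00136963  0.36316462]
top [0.43538552 0.43664434 0.44440837] [0.27832848 0.39103134]
side [0.43358246 0.43656652 0.44110671] [0.24264173 0.39736143]
t 0.1 n,t,z [-473.3  131.3  230.5] F n,t,z [ 0.    0.43 -0.11] xang 157.32 gap 0.0854 grip 0.0
shift [-437.4 -192.   -79.3] turn 0.135
```

```bash
python3 -m handwheel '[[0,0,-50,0,0],[0,0,-80,0,0],[-50,-22,-80,0.135,0],[-100,-44,-80,0.135,0],[-146,-64,-80,0.135,0],[-192,-84,-80,0.135,0],[-238,-104,-80,0.135,0],[-284,-124,-80,0.135,0]]'; python3 -c "
from h import *
where();go(-14,0,300)"
```

```text
clock: 0.9
tcp_pos: [0.43, 0.3121, 0.311]
orientation: [-0.0, 0.262, 0.965, -0.0]
wrist_force: [0.8, 1.1, -1.5]
finger_gap: -0.0
grip_force: 0.0
t 0.9 n,t,z [-183.1   48.8  311. ] F n,t,z [ 0.09  1.32 -1.49] xang 149.6 gap -0.0 grip 0.0
shift [-169.1  -48.8   11. ] turn -0.0
```

```bash
python3 -m handwheel '[[-45,-13,0,0,0],[-90,-26,0,0,0],[-130,-38,0,0,0],[-160,-46,0,0,0],[-160,-46,0,0,0],[-160,-46,0,0,0]]'; python3 -c "
from h import *
where();go(-14,0,222)
c=cam('side');P=pts(c);cv2.imwrite('pics/s1.png',cv2.resize(c['color'][40:240,130:370],None,fx=3,fy=3,interpolation=cv2.INTER_CUBIC)[:600,:720])"
```

```text
clock: 1.5
tcp_pos: [0.5439, 0.1925, 0.3105]
orientation: [-0.001, 0.263, 0.965, -0.0]
wrist_force: [-0.5, 0.9, 0.9]
finger_gap: -0.0002
grip_force: 0.0
t 1.5 n,t,z [-24.3   3.2 310.5] F n,t,z [-0.89  0.53  0.94] xang 149.48 gap -0.0002 grip 0.0
shift [-10.4  -3.1  88.5] turn -0.002
```

View pics/s1.png

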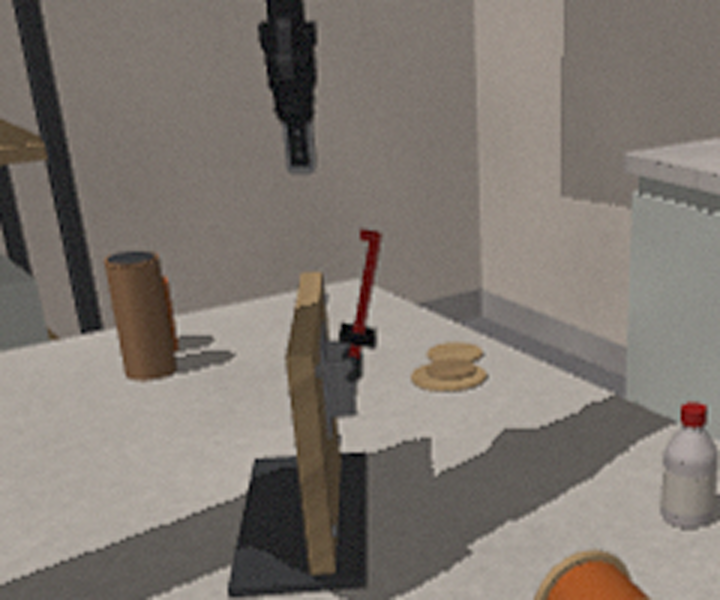

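The crop shows the shut fingers at (300,165), above and on the panel side of the red bar. The bar's tip is at (372,235), with its lip towards the panel, so I can descend behind it.

```bash
python3 -m handwheel '[[-6,-2,30,0,0],[-6,-2,60,0,0],[-6,-2,87,0,0],[-6,-2,87,0,0],[-6,-2,87,0,0]]'; python3 -c "
from h import *
where()"
python3 -m handwheel '[[-4,0,0,0,0],[-8,0,0,0,0],[-12,0,0,0,0],[-16,0,0,0,0],[-20,0,0,0,0],[-20,0,0,0,0]]'; python3 -c "
from h import *
where()"
```

```text
clock: 2.05
tcp_pos: [0.547, 0.1893, 0.2248]
orientation: [-0.0, 0.261, 0.965, -0.0]
wrist_force: [0.3, 0.1, 0.5]
finger_gap: -0.0002
grip_force: 0.0
t 2.05 n,t,z [-20.    2.1 224.8] F n,t,z [0.24 0.24 0.45] xang 149.69 gap -0.0002 grip 0.0
clock: 2.65
tcp_pos: [0.5658, 0.1778, 0.2242]
orientation: [0.0, 0.263, 0.965, 0.0]
wrist_force: [0.6, 0.0, -0.1]
finger_gap: -0.0003
grip_force: 0.0
t 2.65 n,t,z [  2.1   1.7 224.2] F n,t,z [ 0.52  0.32 -0.1 ] xang 149.55 gap -0.0003 grip 0.0
```

```bash
python3 -m handwheel '[[-5,0,0,0,0],[-10,0,0,0,0],[-15,0,0,0,0],[-20,0,0,0,0],[-20,0,0,0,0]]'; python3 -c "
from h import *
where()"
python3 -m handwheel '[[-5,0,0,0,0],[-10,0,0,0,0],[-15,0,0,0,0],[-20,0,0,0,0],[-22,0,0,0,0]]'; python3 -c "
from h import *
where()"
```

```text
clock: 3.15
tcp_pos: [0.583, 0.1677, 0.224]
orientation: [0.0, 0.263, 0.965, -0.0]
wrist_force: [-0.7, -0.2, 0.7]
finger_gap: -0.0001
grip_force: 0.3
t 3.15 n,t,z [ 22.    1.6 224. ] F n,t,z [-0.47 -0.56  0.65] xang 149.56 gap -0.0001 grip 0.3
clock: 3.65
tcp_pos: [0.6022, 0.1566, 0.2243]
orientation: [0.0, 0.263, 0.965, 0.0]
wrist_force: [-1.6, 1.0, 0.2]
finger_gap: -0.0002
grip_force: 1.0
t 3.65 n,t,z [ 44.1   1.8 224.3] F n,t,z [-1.93  0.05  0.16] xang 149.56 gap -0.0002 grip 1.0
```

```bash
python3 -m handwheel '[[-5,0,4,0,0],[-10,0,9,0,0],[-14,0,13,0,0],[-18,0,18,0,0],[-22,0,23,0,0],[-25,0,28,0,0],[-25,0,28,0,0]]'; python3 -c "
from h import *
where()"
python3 -m handwheel '[[-2,0,4,0,0],[-4,0,8,0,0],[-6,0,12,0,0],[-7,0,16,0,0],[-7,0,16,0,0]]'; python3 -c "
from h import *
where()"
```

```text
clock: 4.35
tcp_pos: [0.6229, 0.144, 0.195]
orientation: [-0.001, 0.262, 0.965, -0.0]
wrist_force: [-0.6, 0.4, 0.0]
finger_gap: 0.0
grip_force: 0.0
t 4.35 n,t,z [ 68.4   1.5 195. ] F n,t,z [-0.76  0.06  0.04] xang 149.57 gap 0.0 grip 0.0
clock: 4.85
tcp_pos: [0.6291, 0.1406, 0.1795]
orientation: [-0.0, 0.262, 0.965, -0.0]
wrist_force: [-0.7, 0.3, -0.0]
finger_gap: -0.0001
grip_force: 0.0
t 4.85 n,t,z [ 75.5   1.6 179.5] F n,t,z [-0.76 -0.06 -0.05] xang 149.58 gap -0.0001 grip 0.0
```

```bash
python3 -c "
from h import *
c=cam('side');cv2.imwrite('pics/s2.png',cv2.resize(c['color'][80:220,180:340],None,fx=4,fy=4,interpolation=cv2.INTER_CUBIC))"
```

```text
(no output)
```

View pics/s2.png

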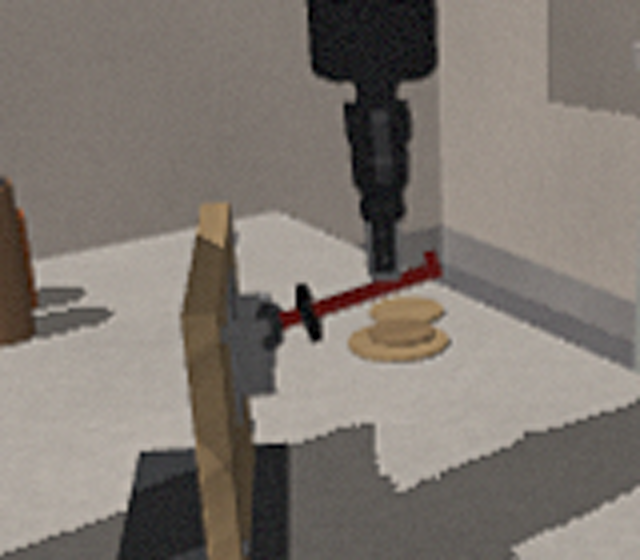

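The bar runs from the hinge at (270,325) to the lip at (435,262). The fingertip is on its upper face at (385,278), inside the lip. I'll press down in small steps, feeling for the stop.

```bash
python3 -m handwheel '[[-1,0,2,0,0],[-2,0,4,0,0],[-2,0,6,0,0],[-3,0,8,0,0],[-3,0,8,0,0]]'; python3 -c "
from h import *
where()"
python3 -m handwheel '[[0,0,1,0,0],[0,0,2,0,0],[0,0,3,0,0],[0,0,3,0,0]]'; python3 -c "
from h import *
where()"
```

```text
clock: 5.4
tcp_pos: [0.6315, 0.1393, 0.1719]
orientation: [-0.0, 0.262, 0.965, 0.0]
wrist_force: [0.1, -0.1, 0.8]
finger_gap: 0.0001
grip_force: 0.3
t 5.4 n,t,z [ 78.2   1.7 171.9] F n,t,z [ 0.14 -0.08  0.82] xang 149.59 gap 0.0001 grip 0.3
clock: 5.8
tcp_pos: [0.632, 0.1393, 0.1706]
orientation: [0.001, 0.262, 0.965, 0.0]
wrist_force: [-2.4, -0.1, 6.6]
finger_gap: 0.0002
grip_force: 3.4
t 5.8 n,t,z [ 78.6   2.  170.6] F n,t,z [-2.   -1.34  6.6 ] xang 149.59 gap 0.0002 grip 3.4
```

```bash
python3 -m handwheel '[[0,0,1,0,0],[0,0,1,0,0],[0,0,1,0,0]]'; python3 -c "
from h import *
where()"
python3 -m handwheel '[[0,0,1,0,0],[0,0,1,0,0],[0,0,1,0,0]]'; python3 -c "
from h import *
where()"
```

```text
clock: 6.1
tcp_pos: [0.6321, 0.1394, 0.1704]
orientation: [0.001, 0.262, 0.965, 0.0]
wrist_force: [-3.7, 0.0, 9.9]
finger_gap: 0.0003
grip_force: 5.1
t 6.1 n,t,z [ 78.6   2.1 170.4] F n,t,z [-3.25 -1.86  9.94] xang 149.59 gap 0.0003 grip 5.1
clock: 6.4
tcp_pos: [0.6322, 0.1395, 0.1702]
orientation: [0.002, 0.262, 0.965, 0.001]
wrist_force: [-5.0, 0.8, 12.6]
finger_gap: 0.0001
grip_force: 6.9
t 6.4 n,t,z [ 78.7   2.2 170.2] F n,t,z [-4.78 -1.83 12.65] xang 149.59 gap 0.0001 grip 6.9
```

```bash
python3 -m handwheel '[[0,0,-40,0,0],[0,0,-80,0,0],[0,0,-120,0,0],[0,0,-150,0,0.5],[0,0,-150,0,1]]'; python3 -c "
from h import *
where();go(0,0,200,163,[.5697,-.2684])
for nm in('side','top'):
    c=cam(nm);P=pts(c);H=hsv(c);np.savez(nm+'1.npz',**c)
    b=(((H[...,0]<6)|(H[...,0]>174))&(H[...,1]>150)&(H[...,2]>60)&(P[...,0]>.55)&(P[...,0]<.69)&(abs(P[...,1]-.14)<.06)&(P[...,2]>.14))
    q=P[b];n=q[:,:2]@N-HN;t=q[:,:2]@T-HT;print(nm,b.sum(),n.min(),n.max(),np.percentile(t,[2,50,98]))
    for lo in np.arange(.02,.12,.02):
        k=(n>=lo)&(n<lo+.02);print(round(lo+.01,2),k.sum(),q[k,2].min() if k.any() else 0,np.median(q[k,2]) if k.any() else 0,q[k,2].max() if k.any() else 0,np.median(t[k]) if k.any() else 0)
"
```

```text
clock: 6.9
tcp_pos: [0.6335, 0.1393, 0.3227]
orientation: [0.004, 0.262, 0.965, 0.002]
wrist_force: [0.5, 0.2, 0.3]
finger_gap: 0.0282
grip_force: 0.0
t 6.9 n,t,z [ 80.    2.7 322.7] F n,t,z [0.31 0.43 0.33] xang 149.58 gap 0.0282 grip 0.0
shift [-150.5 -384.5  121.8] turn -0.234
side 122 0.00950804467592059 0.1118662569938047 [-0.00306477 -0.00016131  0.0062139 ]
0.03 13 0.15356182640817728 0.15798333836195344 0.16053964916797286 0.00023572435263957692
0.05 23 0.1574606061972002 0.16147119929475118 0.1650640613999938 -0.00012576544467707285
0.07 25 0.16205431652068047 0.16543432369840372 0.16968231749937462 0.00021167183436343606
0.09 25 0.16431082001393366 0.16959923109428243 0.17349990961985956 -0.0007727644055511851
0.11 22 0.16814683450601903 0.1743199294371476 0.18221270096422032 -0.0004510384771888587
top 101 0.008651673668828241 0.10989402945891513 [-0.00190503  0.00181168  0.00619244]
0.03 11 0.1606377549300989 0.16277662935375647 0.16587521119060056 0.0006216484089378027
0.05 19 0.16112531412366748 0.1655043893333984 0.16926833674610764 0.0018618293540480502
0.07 20 0.16575973641102382 0.169652292938405 0.17196555225801358 0.0016101917944046917
0.09 26 0.16922132465058426 0.17318192705513702 0.17698761832743204 0.0025296480943094724
0.11 14 0.17265980673509318 0.18330563246422815 0.18490529831707214 0.0014597055570786666
```

```bash
python3 -m handwheel '[[-18,-46,0,-0.1,1],[-36,-92,0,-0.234,1],[-54,-138,0,-0.234,1],[-72,-184,0,-0.234,1],[-90,-230,20,-0.234,1],[-108,-276,40,-0.234,1],[-126,-322,60,-0.234,1],[-144,-368,90,-0.234,1]]'; python3 -m handwheel '[[0,0,0,0,1],[0,0,0,0,1]]';python3 -c "
from h import *
where();go(0,0,140,163,[.5697,-.2684])
c=cam('top');P=pts(c);H=hsv(c);cv2.imwrite('pics/t3.png',cv2.resize(c['color'][160:270,320:480],None,fx=4,fy=4));c=cam('side');cv2.imwrite('pics/s3.png',cv2.resize(c['color'][200:350,290:480],None,fx=4,fy=4))
P=pts(c);H=hsv(c)
U,V=np.meshgrid(range(640),range(400));b=(U>=340)&(U<410)&(V>=255)&(V<322)
q=P[b&(P[...,2]>.055)&(P[...,2]<.08)];print(cv2.minAreaRect((q[:,:2]*1000).astype(np.float32)),q[:,2].max())
"
```

```text
clock: 7.8
tcp_pos: [0.5707, -0.2378, 0.2339]
orientation: [-0.001, 0.148, 0.989, 0.0]
wrist_force: [0.7, 0.0, -0.2]
finger_gap: 0.0854
grip_force: 0.0
clock: 8.0
tcp_pos: [0.5702, -0.2364, 0.2332]
orientation: [-0.002, 0.149, 0.989, 0.001]
wrist_force: [-0.2, -0.1, 1.2]
finger_gap: 0.0853
grip_force: 0.0
t 8.0 n,t,z [ 215.4 -353.3  233.2] F n,t,z [-0.13 -0.18  1.17] xang 162.85 gap 0.0853 grip 0.0
shift [ -9.4 -30.9  93.1] turn -0.003
((569.9874267578125, -269.8825378417969), (53.0706672668457, 60.58494186401367), 72.15218353271484) 0.07348408391961053
```

View pics/s3.png

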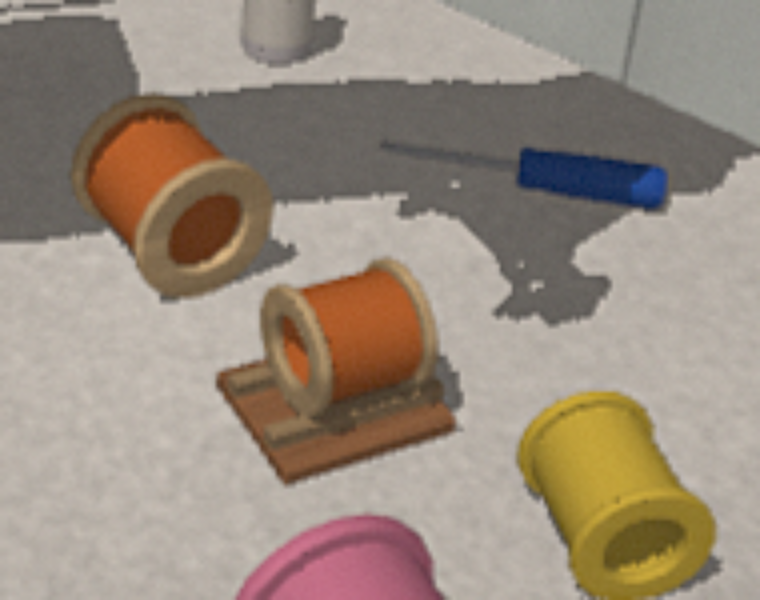

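The tube lies in its cradle at (350,345) of the crop with free space around it, so I descend and grip.

```bash
python3 -m handwheel '[[-10,-31,20,0,1],[-10,-31,60,0,1],[-10,-31,100,0,1],[-10,-31,120,0,1],[-10,-31,120,0,1]]'; python3 -c "
from h import *
where();go(0,0,27,163,[.5700,-.2688])"
```

```text
clock: 8.6
tcp_pos: [0.571, -0.2655, 0.113]
orientation: [-0.003, 0.147, 0.989, 0.001]
wrist_force: [-0.7, 0.4, -0.4]
finger_gap: 0.0851
grip_force: 0.0
t 8.6 n,t,z [ 230.9 -378.1  113. ] F n,t,z [-0.77  0.01 -0.4 ] xang 163.14 gap 0.0851 grip 0.0
shift [-0.4 -3.6 86. ] turn 0.002
```

```bash
python3 -m handwheel '[[0,-3,30,0,1],[0,-3,60,0,1],[0,-3,80,0,1],[0,-3,86,0,1],[0,-3,86,0,1],[0,-3,86,0,1]]'; python3 -m handwheel '[[0,0,0,0,0.5],[0,0,0,0,0.5],[0,0,0,0,0.3],[0,0,0,0,0.3],[0,0,0,0,0.3],[0,0,0,0,0.3]]' 30; python3 -c "
from h import *
where()"
```

```text
clock: 9.2
tcp_pos: [0.5731, -0.2717, 0.0322]
orientation: [0.001, 0.147, 0.989, -0.001]
wrist_force: [-0.4, -0.0, 0.9]
finger_gap: 0.0855
grip_force: 0.0
clock: 9.8
tcp_pos: [0.5736, -0.2686, 0.0322]
orientation: [0.002, 0.147, 0.989, 0.003]
wrist_force: [2.9, 9.9, 9.3]
finger_gap: 0.0515
grip_force: 30.0
t 9.8 n,t,z [ 234.7 -379.4   32.2] F n,t,z [-2.5   9.96  9.29] xang 163.13 gap 0.0515 grip 30.0
```

```bash
python3 -m handwheel '[[0,0,-10,0,0.3],[0,0,-30,0,0.3],[0,0,-60,0,0.3],[0,0,-100,0,0.3],[0,0,-140,0,0.3],[0,0,-180,0,0.3],[0,0,-180,0,0.3],[0,0,-180,0,0.3]]'; python3 -c "
from h import *
where()
for nm,box in (('side',(300,120,480,320)),('top',(370,170,420,240))):
    c=cam(nm);P=pts(c);H=hsv(c);np.savez(nm+'2.npz',**c)
    b=(H[...,0]<14)&(H[...,0]>4)&(H[...,1]>150)&(P[...,2]>.13)&(abs(P[...,0]-.57)<.1)&(abs(P[...,1]+.27)<.1)
    q=P[b];print(nm,b.sum(),q.min(0),q.max(0),np.median(q,0))
    v,u=np.nonzero(b);print(u.min(),u.max(),v.min(),v.max())
    u0,v0=int(u.mean()),int(v.mean());im=c['color'][v0-50:v0+50,u0-65:u0+65];cv2.imwrite(f'pics/{nm}4.png',cv2.resize(im,None,fx=5,fy=5,interpolation=cv2.INTER_CUBIC))
"
```

```text
clock: 10.6
tcp_pos: [0.572, -0.2722, 0.2116]
orientation: [0.001, 0.148, 0.989, -0.001]
wrist_force: [0.1, 1.0, -1.4]
finger_gap: 0.0513
grip_force: 31.7
t 10.6 n,t,z [ 235.1 -383.3  211.6] F n,t,z [-0.39  0.94 -1.41] xang 162.97 gap 0.0513 grip 31.7
side 493 [ 0.53691731 -0.31219043  0.20024694] [ 0.58603671 -0.24390111  0.2552431 ] [ 0.55577    -0.2806491   0.23211712]
368 408 181 214
top 85 [ 0.54478967 -0.26486756  0.22304737] [ 0.5666985  -0.23890807  0.3483501 ] [ 0.55820643 -0.25061079  0.24398356]
397 410 201 209
```

View pics/side4.png

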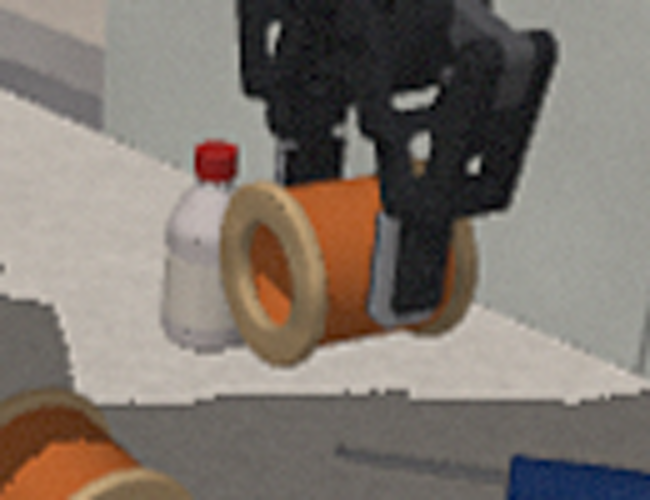

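The tube is gripped between the rings. The pad at (410,265) sits a bit off-centre towards the far ring. I'll measure the rings in the tool frame.

```bash
python3 -c "
from h import *
s,p,M=st()
for nm in('side','top'):
    c=dict(np.load(nm+'2.npz'));P=pts(c);H=hsv(c);L=(P-p)@M*1e3
    near=(abs(L[...,0])<50)&(abs(L[...,1])<34)&(L[...,2]>-52)&(L[...,2]<22)
    o=near&(H[...,0]<14)&(H[...,0]>4)&(H[...,1]>150);w=near&(H[...,0]>10)&(H[...,0]<26)&(H[...,1]>50)&(H[...,1]<150)&(H[...,2]>90)
    for k,m in(('or',o),('wood',w)):
        q=L[m];print(nm,k,m.sum());print(np.round(np.percentile(q,[1,5,25,50,75,95,99],axis=0),1).tolist() if len(q) else '')
    if nm=='side':
        q=L[w]; f=q[q[:,0]>10]; g=q[q[:,0]<-10]; print('front ring x',np.percentile(f[:,0],[5,50,90]),'y',f[:,1].min(),f[:,1].max(),'z',np.percentile(f[:,2],[1,99]));print('back',len(g),np.percentile(g,[2,50,98],axis=0) if len(g) else '')
"
```

```text
side or 487
[[-21.5, -28.0, -39.3], [-6.6, -26.5, -38.8], [8.6, -23.5, -35.2], [14.2, -13.3, -23.3], [18.7, 7.6, -7.5], [22.1, 21.0, 3.7], [24.0, 25.0, 7.2]]
side wood 588
[[-26.4, -31.4, -42.7], [-24.5, -30.0, -40.8], [27.3, -24.4, -30.3], [30.4, -11.2, -16.5], [30.9, 10.4, -1.6], [31.5, 21.5, 8.7], [31.8, 26.6, 12.9]]
front ring x [26.21337101 30.54384683 31.31065288] y -32.23961956554478 27.597859823497487 z [-42.68043566  12.86676948]
back 82 [[-27.2420169  -31.851546   -42.3578172 ]
 [-23.64099445 -26.89964165 -20.54317366]
 [-17.4022251    1.73709191  10.08085707]]
top or 74
[[10.4, 2.2, -40.0], [11.0, 3.2, -39.5], [14.4, 8.0, -36.9], [17.8, 13.9, -34.2], [21.4, 19.5, -28.2], [24.7, 23.9, -17.5], [25.1, 24.9, -15.1]]
top wood 60
[[11.9, 1.7, -42.4], [26.2, 3.5, -41.2], [29.6, 9.5, -37.5], [31.8, 15.0, -25.8], [33.2, 21.0, -2.3], [33.6, 27.5, 3.8], [33.7, 30.4, 10.9]]
```

```bash
python3 -c "
from h import *
go(172,1,212,149.6)"
```

```text
shift [-29.1 387.9  -3.2] turn 0.233
```

```bash
python3 -m handwheel '[[-4,45,0,0.1,0.3],[-8,90,0,0.233,0.3],[-12,135,0,0.233,0.3],[-15,180,0,0.233,0.3],[-18,225,0,0.233,0.3],[-22,270,0,0.233,0.3],[-25,315,0,0.233,0.3],[-28,350,0,0.233,0.3]]' 40; python3 -m handwheel '[[0,0,0,0,0.3],[0,0,0,0,0.3]]'; python3 -c "
from h import *
where();go(172,1,161,149.6)"
```

```text
clock: 11.5
tcp_pos: [0.7, 0.0578, 0.2073]
orientation: [-0.002, 0.261, 0.965, -0.0]
wrist_force: [0.6, -0.2, -1.9]
finger_gap: 0.0511
grip_force: 43.5
clock: 11.7
tcp_pos: [0.6997, 0.0561, 0.2074]
orientation: [-0.002, 0.261, 0.965, -0.001]
wrist_force: [-0.3, 0.0, -2.2]
finger_gap: 0.0514
grip_force: 43.5
t 11.7 n,t,z [179.1 -35.6 207.4] F n,t,z [-0.24 -0.09 -2.17] xang 149.76 gap 0.0514 grip 43.5
shift [ 6.9 36.7 46.3] turn 0.003
```

```bash
python3 -m handwheel '[[3,18,15,0,0.3],[3,36,30,0,0.3],[3,37,46,0,0.3],[3,37,46,0,0.3],[3,37,46,0,0.3]]'; python3 -c "
from h import *
where();go(152,1,161,149.6)
s,p,M=st()
for nm in('side','top'):
    c=cam(nm);P=pts(c);H=hsv(c);np.savez(nm+'3.npz',**c);L=(P-p)@M*1e3
    near=(abs(L[...,0])<45)&(abs(L[...,1])<36)&(L[...,2]>-52)&(L[...,2]<25)
    w=near&(H[...,0]>10)&(H[...,0]<26)&(H[...,1]>50)&(H[...,1]<150)&(H[...,2]>90)
    q=P[w];print(nm,'wood',w.sum(),'z',np.percentile(q[:,2],[1,99]),'t',np.percentile(q[:,:2]@T-HT,[1,99]),'n',np.percentile(q[:,:2]@N-HN,[1,10,50,90,99]))
    b=(((H[...,0]<6)|(H[...,0]>174))&(H[...,1]>150)&(H[...,2]>60)&(P[...,0]>.55)&(P[...,0]<.69)&(abs(P[...,1]-.14)<.06)&(P[...,2]>.14))
    q=P[b];n=q[:,:2]@N-HN;t=q[:,:2]@T-HT;k=(n>.06)&(n<.1);print('bar',b.sum(),np.polyfit(n[k],q[k,2],1),np.polyfit(n,t,1),n.max(), 't',np.percentile(t,[2,98]))
im=np.load('side3.npz')['color'][90:220,220:380];cv2.imwrite('pics/side5.png',cv2.resize(im,None,fx=4.5,fy=4.5,interpolation=cv2.INTER_CUBIC))
"
```

```text
clock: 12.2
tcp_pos: [0.7161, 0.0884, 0.1626]
orientation: [-0.001, 0.262, 0.965, -0.0]
wrist_force: [0.1, -0.0, -1.2]
finger_gap: 0.0509
grip_force: 43.5
t 12.2 n,t,z [176.9   0.6 162.6] F n,t,z [ 0.1   0.01 -1.24] xang 149.62 gap 0.0509 grip 43.5
shift [24.9  0.4  1.7] turn 0.0
side wood 89 z [0.15088187 0.20228491] t [-0.0317815   0.01877837] n [0.14481944 0.14647423 0.19022616 0.20278465 0.20382777]
bar 123 [0.17678529 0.15327341] [1.39319991e-03 3.64995326e-05] 0.11180061625371551 t [-0.00390214  0.00603352]Traceback (most recent call last):
  File "<string>", line 9, in <module>
    q=P[w];print(nm,'wood',w.sum(),'z',np.percentile(q[:,2],[1,99]),'t',np.percentile(q[:,:2]@T-HT,[1,99]),'n',np.percentile(q[:,:2]@N-HN,[1,10,50,90,99]))
                                       ~~~~~~~~~~~~~^^^^^^^^^^^^^^^
    return _quantile_unchecked(
        a, q, axis, out, overwrite_input, method, keepdims, weights)
    return _ureduce(a,
                    func=_quantile_ureduce_func,
    ...<5 lines>...
                    overwrite_input=overwrite_input,
                    method=method)
    r = func(a, **kwargs)
    result = _quantile(arr,
                       quantiles=q,
    ...<2 lines>...
                       out=out,
                       weights=wgt)
    slices_having_nans = np.isnan(arr[-1, ...])
                                  ~~~^^^^^^^^^
IndexError: index -1 is out of bounds for axis 0 with size 0
```

```bash
python3 -c "
from h import *
im=np.load('side3.npz')['color'][90:220,220:380];cv2.imwrite('pics/side5.png',cv2.resize(im,None,fx=4.5,fy=4.5,interpolation=cv2.INTER_CUBIC))
"
```

View pics/side5.png

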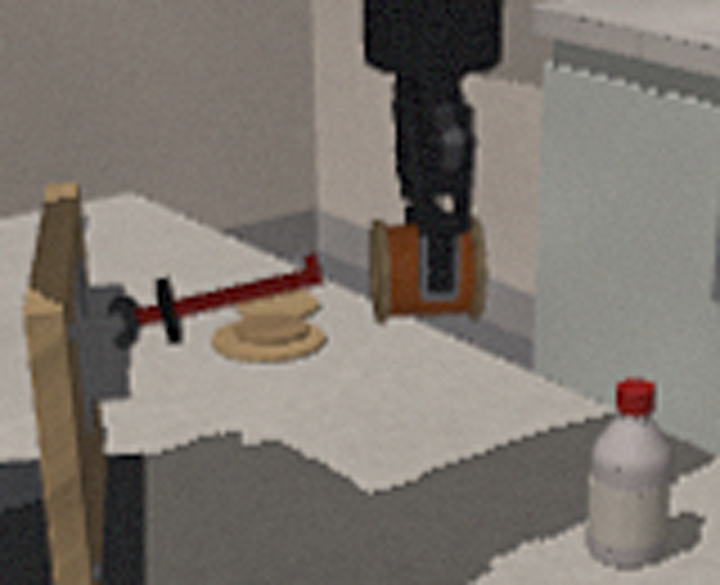

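The tube is level and in line with the hook's tip: the lip is at (315,268) and the tube's axis at about (430,270). I'll go in slowly.

```bash
python3 -m handwheel '[[7,0,1,0,0.3],[14,0,1,0,0.3],[21,0,1,0,0.3],[28,0,1,0,0.3],[33,0,1,0,0.3],[38,0,1,0,0.3],[38,0,1,0,0.3]]'; python3 -c "
from h import *
where()"
python3 -m handwheel '[[4,0,0,0,0.3],[8,0,0,0,0.3],[12,0,0,0,0.3],[15,0,0,0,0.3],[15,0,0,0,0.3],[15,0,0,0,0.3]]'; python3 -c "
from h import *
where()"
```

```text
clock: 13.0
tcp_pos: [0.6834, 0.1083, 0.1634]
orientation: [-0.0, 0.261, 0.965, 0.0]
wrist_force: [-0.7, -0.1, -1.0]
finger_gap: 0.0512
grip_force: 43.5
t 13.0 n,t,z [138.6   1.2 163.4] F n,t,z [-0.5  -0.47 -1.03] xang 149.68 gap 0.0512 grip 43.5
clock: 13.6
tcp_pos: [0.6711, 0.1154, 0.1631]
orientation: [0.0, 0.262, 0.965, 0.0]
wrist_force: [-0.6, 0.1, -1.1]
finger_gap: 0.051
grip_force: 43.5
t 13.6 n,t,z [124.4   1.1 163.1] F n,t,z [-0.58 -0.18 -1.14] xang 149.65 gap 0.051 grip 43.5
```

```bash
python3 -m handwheel '[[0,0,4,0,0.3],[0,0,8,0,0.3],[0,0,10,0,0.3],[0,0,10,0,0.3],[0,0,10,0,0.3]]'; python3 -c "
from h import *
where()"
python3 -m handwheel '[[0,0,1,0,0.3],[0,0,2,0,0.3],[0,0,2,0,0.3]]'; python3 -c "
from h import *
where()"
python3 -m handwheel '[[0,0,1,0,0.3],[0,0,2,0,0.3],[0,0,2,0,0.3]]'; python3 -c "
from h import *
where()"
```

```text
clock: 14.1
tcp_pos: [0.671, 0.1153, 0.1529]
orientation: [-0.0, 0.262, 0.965, -0.0]
wrist_force: [-0.5, -0.4, -1.7]
finger_gap: 0.0512
grip_force: 43.5
t 14.1 n,t,z [124.4   1.  152.9] F n,t,z [-0.25 -0.66 -1.72] xang 149.64 gap 0.0512 grip 43.5
clock: 14.4
tcp_pos: [0.6712, 0.1154, 0.1514]
orientation: [0.0, 0.262, 0.965, 0.0]
wrist_force: [-0.8, 0.2, -0.3]
finger_gap: 0.0511
grip_force: 43.6
t 14.4 n,t,z [124.5   1.2 151.4] F n,t,z [-0.82 -0.22 -0.31] xang 149.65 gap 0.0511 grip 43.6
clock: 14.7
tcp_pos: [0.6714, 0.1156, 0.1507]
orientation: [0.001, 0.262, 0.965, 0.001]
wrist_force: [-1.2, 1.0, 5.9]
finger_gap: 0.051
grip_force: 44.1
t 14.7 n,t,z [124.6   1.5 150.7] F n,t,z [-1.53  0.31  5.91] xang 149.66 gap 0.051 grip 44.1
```

```bash
python3 -m handwheel '[[0,0,-5,0,0.3],[0,0,-10,0,0.3],[0,0,-10,0,0.3],[8,0,-10,0,0.3],[15,0,-10,0,0.3],[22,0,-10,0,0.3],[22,0,-10,0,0.3],[22,0,-10,0,0.3]]'; python3 -c "
from h import *
where()"
```

```text
clock: 15.5
tcp_pos: [0.6518, 0.1267, 0.1592]
orientation: [0.0, 0.262, 0.965, 0.0]
wrist_force: [0.8, -0.3, -1.8]
finger_gap: 0.0509
grip_force: 43.5
t 15.5 n,t,z [102.    1.1 159.2] F n,t,z [ 0.82  0.12 -1.79] xang 149.67 gap 0.0509 grip 43.5
```

```bash
python3 -m handwheel '[[2,0,0.5,0,0.3],[4,0,0.5,0,0.3],[6,0,0.5,0,0.3],[8,0,0.5,0,0.3],[8,0,0.5,0,0.3]]'; python3 -c "
from h import *
where()"
python3 -m handwheel '[[2,0,0,0,0.3],[4,0,0,0,0.3],[6,0,0,0,0.3],[8,0,0,0,0.3],[8,0,0,0,0.3]]'; python3 -c "
from h import *
where()"
```

```text
clock: 16.0
tcp_pos: [0.6449, 0.1307, 0.1586]
orientation: [-0.0, 0.262, 0.965, 0.0]
wrist_force: [-1.0, -0.9, -1.7]
finger_gap: 0.0512
grip_force: 43.5
t 16.0 n,t,z [ 94.1   1.  158.6] F n,t,z [-0.42 -1.31 -1.69] xang 149.66 gap 0.0512 grip 43.5
clock: 16.5
tcp_pos: [0.638, 0.1347, 0.1586]
orientation: [-0.0, 0.262, 0.965, 0.0]
wrist_force: [-0.5, 0.5, -2.1]
finger_gap: 0.0508
grip_force: 43.5
t 16.5 n,t,z [ 86.1   1.  158.6] F n,t,z [-0.74  0.2  -2.06] xang 149.66 gap 0.0508 grip 43.5
```

```bash
python3 -m handwheel '[[2,0,0,0,0.3],[4,0,0,0,0.3],[6,0,0,0,0.3],[8,0,0,0,0.3],[9,0,0,0,0.3],[9,0,0,0,0.3]]'; python3 -c "
from h import *
where()"
python3 -m handwheel '[[1,0,2,0,0.3],[2,0,4,0,0.3],[3,0,6,0,0.3],[5,0,7,0,0.3],[7,0,7,0,0.3],[7,0,7,0,0.3]]'; python3 -c "
from h import *
where()"
```

```text
clock: 17.1
tcp_pos: [0.6303, 0.1392, 0.1586]
orientation: [0.0, 0.262, 0.965, 0.0]
wrist_force: [-0.2, 0.3, -2.3]
finger_gap: 0.051
grip_force: 43.5
t 17.1 n,t,z [ 77.2   1.1 158.6] F n,t,z [-0.31  0.21 -2.29] xang 149.66 gap 0.051 grip 43.5
clock: 17.7
tcp_pos: [0.6241, 0.1428, 0.1516]
orientation: [-0.0, 0.262, 0.965, 0.0]
wrist_force: [-0.1, 0.8, -1.0]
finger_gap: 0.0508
grip_force: 43.5
t 17.7 n,t,z [ 70.    1.  151.6] F n,t,z [-0.5   0.58 -1.03] xang 149.66 gap 0.0508 grip 43.5
```

```bash
python3 -m handwheel '[[1,0,1,0,0.3],[2,0,2,0,0.3],[3,0,3,0,0.3],[3,0,3,0,0.3]]'; python3 -c "
from h import *
where()"
python3 -m handwheel '[[1,0,0,0,0.3],[2,0,0,0,0.3],[2,0,0,0,0.3]]'; python3 -c "
from h import *
where()"
python3 -m handwheel '[[1,0,0,0,0.3],[2,0,0,0,0.3],[2,0,0,0,0.3]]'; python3 -c "
from h import *
where()"
```

```text
clock: 18.1
tcp_pos: [0.6216, 0.1442, 0.1484]
orientation: [-0.0, 0.262, 0.965, 0.0]
wrist_force: [-0.3, 0.0, -1.6]
finger_gap: 0.0512
grip_force: 43.5
t 18.1 n,t,z [ 67.2   1.  148.4] F n,t,z [-0.3  -0.15 -1.64] xang 149.65 gap 0.0512 grip 43.5
clock: 18.4
tcp_pos: [0.6208, 0.1448, 0.1489]
orientation: [0.001, 0.262, 0.965, -0.0]
wrist_force: [1.9, -3.2, -1.1]
finger_gap: 0.0511
grip_force: 43.5
t 18.4 n,t,z [ 66.2   1.  148.9] F n,t,z [ 3.26 -1.83 -1.1 ] xang 149.63 gap 0.0511 grip 43.5
clock: 18.7
tcp_pos: [0.6205, 0.145, 0.1494]
orientation: [0.002, 0.262, 0.965, -0.0]
wrist_force: [4.8, -4.7, -2.2]
finger_gap: 0.0506
grip_force: 43.4
t 18.7 n,t,z [ 65.8   1.  149.4] F n,t,z [ 6.56 -1.62 -2.21] xang 149.58 gap 0.0506 grip 43.4
```

```bash
python3 -m handwheel '[[-3,0,0,0,0.3],[-3,0,1,0,0.3],[-3,0,2,0,0.3],[-3,0,2,0,0.3]]'; python3 -c "
from h import *
where()"
python3 -m handwheel '[[0,0,1,0,0.3],[0,0,2,0,0.3],[0,0,2,0,0.3]]'; python3 -c "
from h import *
where()"
python3 -m handwheel '[[0,0,1,0,0.3],[0,0,1,0,0.3],[0,0,1,0,0.3]]'; python3 -c "
from h import *
where()"
```

```text
clock: 19.1
tcp_pos: [0.621, 0.1448, 0.1465]
orientation: [0.0, 0.262, 0.965, 0.0]
wrist_force: [2.0, -0.3, -1.3]
finger_gap: 0.0511
grip_force: 43.6
t 19.1 n,t,z [ 66.4   1.1 146.5] F n,t,z [ 1.9   0.77 -1.3 ] xang 149.65 gap 0.0511 grip 43.6
clock: 19.4
tcp_pos: [0.621, 0.145, 0.1449]
orientation: [0.0, 0.262, 0.965, 0.0]
wrist_force: [1.1, 0.9, 1.4]
finger_gap: 0.051
grip_force: 43.7
t 19.4 n,t,z [ 66.3   1.4 144.9] F n,t,z [0.53 1.34 1.4 ] xang 149.67 gap 0.051 grip 43.7
clock: 19.7
tcp_pos: [0.6212, 0.145, 0.1441]
orientation: [0.0, 0.262, 0.965, 0.0]
wrist_force: [1.2, 1.5, 4.8]
finger_gap: 0.0513
grip_force: 44.0
t 19.7 n,t,z [ 66.5   1.5 144.1] F n,t,z [0.29 1.92 4.75] xang 149.66 gap 0.0513 grip 44.0
```

The outer ring is resting on the bar, as predicted. Release gently.

```bash
python3 -m handwheel '[[0,0,-1,0,0.3],[0,0,-1,0,0.62],[0,0,-1,0,0.64],[0,0,-1,0,0.66],[0,0,-1,0,0.7],[0,0,-1,0,0.8],[0,0,-1,0,1],[0,0,-1,0,1]]' 20; python3 -m handwheel '[[0,0,-1,0,1],[0,0,-1,0,1],[0,0,-20,0,1],[0,0,-50,0,1],[0,0,-90,0,1],[0,0,-110,0,1],[0,0,-110,0,1]]'; python3 -c "
from h import *
where()
c=cam('side');np.savez('side6.npz',**c)
cv2.imwrite('pics/side6.png',cv2.resize(c['color'][90:210,200:350],None,fx=5,fy=5,interpolation=cv2.INTER_CUBIC))
"
```

```text
clock: 20.5
tcp_pos: [0.6209, 0.1446, 0.1445]
orientation: [-0.0, 0.262, 0.965, -0.0]
wrist_force: [0.1, 0.3, 0.2]
finger_gap: 0.0853
grip_force: 0.0
clock: 21.2
tcp_pos: [0.6228, 0.1449, 0.2589]
orientation: [0.003, 0.262, 0.965, 0.001]
wrist_force: [0.3, -0.9, 0.8]
finger_gap: 0.0855
grip_force: 0.0
t 21.2 n,t,z [ 67.9   2.1 258.9] F n,t,z [ 0.73 -0.66  0.8 ] xang 149.65 gap 0.0855 grip 0.0
```

View pics/side6.png

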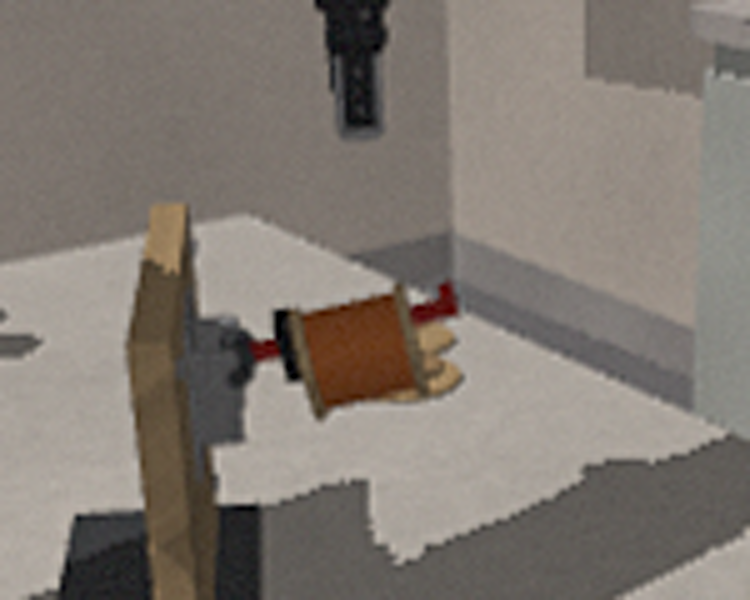

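The tube hangs on the bar between the collar at (290,345) and the lip at (447,300), tilted with the bar. Next, a gentle straddling push on the outer ring with the fingers half closed either side of the bar.

```bash
python3 -m handwheel '[[-25,0,0,0,0.28],[-47,-1,0,0,0.28],[-47,-1,0,0,0.28],[-47,-1,0,0,0.28],[-47,-1,30,0,0.28],[-47,-1,50,0,0.28],[-47,-1,50,0,0.28]]'; python3 -c "
from h import *
where();go(114,1,152)"
```

```text
clock: 21.95
tcp_pos: [0.658, 0.1205, 0.2006]
orientation: [-0.004, 0.261, 0.965, -0.001]
wrist_force: [-0.3, -0.5, -0.2]
finger_gap: 0.0238
grip_force: 0.0
t 21.95 n,t,z [110.5  -1.1 200.6] F n,t,z [ 0.   -0.57 -0.22] xang 149.69 gap 0.0238 grip 0.0
shift [-3.8  2.2 48.6] turn 0.002
```

```bash
python3 -m handwheel '[[-4,2,0,0,0.28],[-4,2,10,0,0.28],[-4,2,20,0,0.28],[-4,2,30,0,0.28],[-4,2,40,0,0.28],[-4,2,48,0,0.28],[-4,2,48,0,0.28]]'; python3 -c "
from h import *
where()"
python3 -m handwheel '[[2,0,0,0,0.28],[4,0,0,0,0.28],[6,0,0,0,0.28],[7,0,0,0,0.28],[7,0,0,0,0.28]]'; python3 -c "
from h import *
where()"
```

```text
clock: 22.65
tcp_pos: [0.6645, 0.1197, 0.1546]
orientation: [-0.001, 0.262, 0.965, -0.0]
wrist_force: [-0.4, 0.6, 0.1]
finger_gap: 0.0235
grip_force: 0.0
t 22.65 n,t,z [116.6   1.4 154.6] F n,t,z [-0.64  0.28  0.06] xang 149.64 gap 0.0235 grip 0.0
clock: 23.15
tcp_pos: [0.6594, 0.1235, 0.157]
orientation: [0.0, 0.262, 0.965, 0.0]
wrist_force: [-0.9, -0.3, 0.3]
finger_gap: 0.024
grip_force: 0.0
t 23.15 n,t,z [110.3   2.2 157. ] F n,t,z [-0.58 -0.73  0.34] xang 149.66 gap 0.024 grip 0.0
```

```bash
python3 -m handwheel '[[1,0,1,0,0.28],[2,0,2,0,0.28],[3,0,3,0,0.28],[4,0,3,0,0.28],[4,0,3,0,0.28]]'; python3 -c "
from h import *
where()"
python3 -m handwheel '[[1,0,0,0,0.28],[2,0,0,0,0.28],[2,0,0,0,0.28]]'; python3 -c "
from h import *
where()"
python3 -m handwheel '[[1,0,0,0,0.28],[2,0,0,0,0.28],[2,0,0,0,0.28]]'; python3 -c "
from h import *
where()"
```

```text
clock: 23.65
tcp_pos: [0.6558, 0.1254, 0.1535]
orientation: [-0.0, 0.262, 0.965, 0.0]
wrist_force: [0.4, 0.4, -0.1]
finger_gap: 0.0236
grip_force: 0.0
t 23.65 n,t,z [106.2   2.  153.5] F n,t,z [ 0.16  0.57 -0.05] xang 149.65 gap 0.0236 grip 0.0
clock: 23.95
tcp_pos: [0.6542, 0.1264, 0.1536]
orientation: [-0.0, 0.262, 0.965, 0.0]
wrist_force: [-0.7, -0.4, 0.0]
finger_gap: 0.0238
grip_force: 0.0
t 23.95 n,t,z [104.3   2.1 153.6] F n,t,z [-0.37 -0.7   0.03] xang 149.65 gap 0.0238 grip 0.0
clock: 24.25
tcp_pos: [0.6528, 0.1272, 0.1537]
orientation: [0.0, 0.262, 0.965, -0.0]
wrist_force: [0.4, -0.6, 0.0]
finger_gap: 0.0239
grip_force: 0.4
t 24.25 n,t,z [102.7   2.1 153.7] F n,t,z [ 0.67 -0.29  0.  ] xang 149.64 gap 0.0239 grip 0.4
```

```bash
python3 -m handwheel '[[1,0,0,0,0.28],[1,0,0,0,0.28],[1,0,0,0,0.28]]'; python3 -c "
from h import *
where()"
python3 -m handwheel '[[1,0,0,0,0.28],[1,0,0,0,0.28],[1,0,0,0,0.28]]'; python3 -c "
from h import *
where()"
```

```text
clock: 24.55
tcp_pos: [0.6524, 0.1274, 0.1538]
orientation: [0.001, 0.262, 0.965, -0.0]
wrist_force: [3.3, -2.7, -0.9]
finger_gap: 0.0239
grip_force: 2.1
t 24.55 n,t,z [102.3   2.  153.8] F n,t,z [ 4.27 -0.66 -0.94] xang 149.62 gap 0.0239 grip 2.1
clock: 24.85
tcp_pos: [0.6523, 0.1275, 0.1539]
orientation: [0.002, 0.262, 0.965, -0.0]
wrist_force: [5.1, -3.7, -1.1]
finger_gap: 0.0239
grip_force: 3.3
t 24.85 n,t,z [102.1   2.  153.9] F n,t,z [ 6.26 -0.6  -1.09] xang 149.61 gap 0.0239 grip 3.3
```

```bash
python3 -m handwheel '[[-4,0,0,0,0.28],[-12,0,0,0,0.28],[-12,0,0,0,0.28],[-12,0,-40,0,0.28],[-12,0,-80,0,0.28],[-30,0,-120,0,0.28],[-40,0,-120,0,0.28],[-40,0,-120,0,0.28]]'; python3 -c "
from h import *
where()
c=cam('side');P=pts(c);H=hsv(c)
cv2.imwrite('pics/side7.png',cv2.resize(c['color'][90:210,200:350],None,fx=5,fy=5,interpolation=cv2.INTER_CUBIC))
for nm,c in(('side',c),('side1',dict(np.load('side1.npz')))):
    P=pts(c);H=hsv(c);b=(((H[...,0]<6)|(H[...,0]>174))&(H[...,1]>150)&(H[...,2]>60)&(P[...,0]>.55)&(P[...,0]<.69)&(abs(P[...,1]-.14)<.06)&(P[...,2]>.14))
    v,u=np.nonzero(b);n=P[b][:,:2]@N-HN;k=n>.1;print(nm,k.sum(),u[k].max(),v[k].min(),P[b][k].max(0))
"
```

```text
clock: 25.65
tcp_pos: [0.6866, 0.1077, 0.2745]
orientation: [0.001, 0.262, 0.965, 0.001]
wrist_force: [0.4, 0.9, -1.0]
finger_gap: 0.0237
grip_force: 0.0
t 25.65 n,t,z [141.7   2.3 274.5] F n,t,z [-0.07  0.97 -1.05] xang 149.59 gap 0.0237 grip 0.0
side 22 290 147 [0.65969196 0.12904034 0.18288205]
side1 22 290 147 [0.66056418 0.12817098 0.1822127 ]
```

View pics/side7.png

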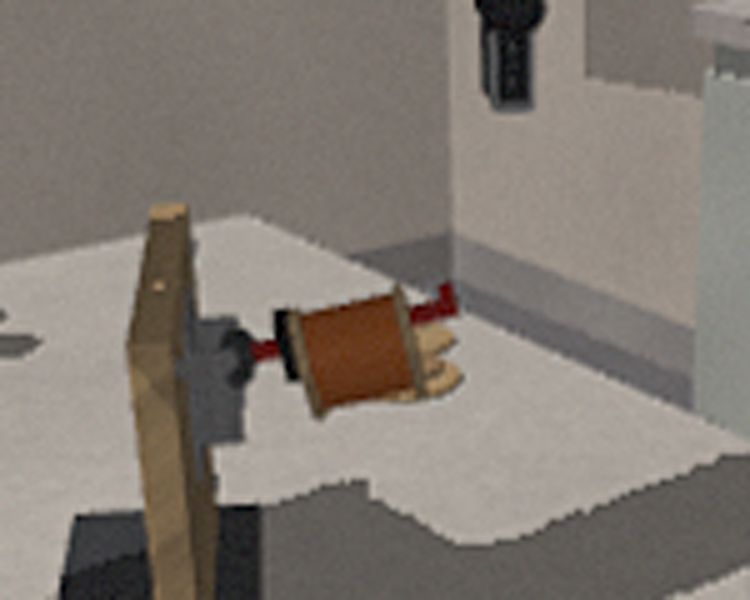

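The tube's inner ring at (300,345) sits against the black collar, and the lip at (447,298) hasn't moved since the hook was put on its stop. The gripper is clear, so I hand in.

```bash
python3 -c "
from h import *
print(workorder.hand_in())"
```

```text
the job is handed in; nothing more can be done
None
```

The hook is folded out on its stop and the orange tube hangs on it, home against the black collar; pressing forces peaked at about 13 N, the bystanders were not touched, and the job is handed in at about 26 s (no verdict was returned).

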